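# Shut and latch the basement window

## Task

The small basement window lying on the bench has to be shut and latched so that it can be carried to its opening. Swing the open sash down gently, without slamming it, until it is fully home; then turn the latch handle, letting it rise over the wedge on the sash and drop right down into the notch behind, and let go. Feel for the drop and never force the handle against the strike, keep off the glass, and leave the jar, tin, screwdriver and paintbrush where they are.

Things in the scene. Friction and masses are not known exactly. Their poses are not given: they have to be found in the camera images.
- frame: The window's fixed frame, white plastic, 360 mm deep (its x) by 520 mm wide (its y) by 70 mm high, lying on the bench; it does not move. Origin: centre of its underside; x points from the latch rail (45 mm wide, nearest the robot) to the hinged side, z up.
- pivot (a point): Upright turning axis of the latch handle, at the height of the frame's top (70 mm above the bench), on the latch rail, 151 mm from the frame's origin along frame -x. Axes as the frame's.
- sash: White hinged sash, 272 mm (x) by 428 (y) by 30 thick, 36 mm wide members round the glass; about 1.5 kg. Origin: same point as strike_seat. Hinge axis along y, 257 mm from the origin along its +x and 16 mm below its upper face. Stiff hinges: it stays where left; 1 to 8 N down on the free member closes it. Opens 0.25 to 0.6 rad, free member (the one nearest the robot) up; fully home on a hard stop its axes are the frame's, upper face 66 mm above the bench.
- sash_rail (a point): A free place to press on the sash: upper face of its free member, mid-width, 120 mm from the window's middle towards +y; 256 mm from the hinge axis (in the sash's frame at x = 1, y = 120, z = 0 mm).
- strike_seat (a point): On the sash's upper face, middle of the free member: where the zinc strike sits, 32 mm wide in x, centred on this point. Towards +y it has a ramp 20 mm long rising 9 mm, a 5 mm ridge, a notch 13 mm wide and 5 deep (floor 13.5 mm above this point) and an end wall 11.5 mm above the notch floor. It is fitted by eye in long slots: the notch's middle is anywhere within 8 mm of this point along y.
- pane: The glass, 200 by 356 mm, in the sash, its surface 9 mm below the sash's face. Origin: its centre.
- lever: Zinc latch handle: 26 mm boss on the pivot; straight grip, 14 mm wide and 14 high, along its own -x out to 107 mm from the pivot, underside 94 mm above the bench when down; nose along its own -y with a flat-ended steel foot, 10 mm across, 44 mm from the pivot, end 78 mm above the bench. Origin on the pivot axis, at the frame's top when down. Slides up its spindle against a spring (6 N, 10 N on the ridge).
- latch (a joint): Turn of the handle about the upright pivot, rad, counter-clockwise from above. 0: grip towards the robot (frame -x), nose clear of the sash. Near 1.57 the grip lies along frame -y over the rail. The foot meets the wedge at about 0.5 to 1.1; the notch is anywhere from 1.35 to 1.79: felt or seen when the handle drops. Takes up to about 9 N at the grip's middle. Starts at -0.1 to 0.25.
- lift (a joint): How far the handle has slid up its spindle, m: 0 down, about 0.006 on the ridge, 0.001 to 0.0015 when it has dropped into the notch.
- grip (a point): On the lever: the middle of the grip, 72 mm from the pivot, at half its height (101 mm above the bench when down). Axes as the lever's.
- screw_jar: Glass jar with a steel lid, 68 mm across, 85 mm high. Bystander. Origin: centre of its underside.
- paint_tin: Small paint tin, 84 mm across, 100 mm high. Bystander. Origin: centre of its underside.
- screwdriver: Screwdriver 160 mm long, lying. Bystander. Origin: middle, on the bench.
- paintbrush: Paintbrush 160 mm long, lying. Bystander. Origin: middle, on the bench.

How it is judged:
By the outcome, as a careful person would: the job done as asked, in the order asked, and still so for the second after the job is handed in, with the robot touching nothing.
It also fails if it takes over 61 s, if anything falls off the work surface, if the arm or the gripper's body presses on something with over 40 N, if the wrist force passes 120 N, or if a joint passes its speed limit or range.

## Robot

A 7-joint arm with a two-finger parallel gripper is mounted at the origin on the work surface. World frame = base frame: x ahead of the robot, y to its left, z up, the work surface at z = 0. Lengths are in m, angles in degrees, forces in N, time in s.
With the tool pointing down it reaches from about 0.425 to 1.025 m from the base axis. Payload 3.6 kg.
Tool frame: the origin (TCP) lies between the finger pads; the fingertips stand 17 mm ahead of it and the grasp point (between the pads) lies 2 mm behind it; z points along the fingers, y is the line along which they close (so a half turn about z gives the same grasp; the last joint's range is limited). The gripper opens to 85 mm and grips with 20 to 120 N. Pads are 22 mm wide; open, the fingers measure 114 mm over their backs; the gripper's body (76 mm by 85 mm) begins 54 mm behind the grasp point. The pads swing forward as they close: fully open they stand 13 mm farther back than shut.
Start: joints at [-76.862, 33.873, 2.773, 92.16, -1.908, 54.013, -1.931], TCP at [0.23, 0.688, 0.248] pointing down, gripper open.
Joint ranges: [-153.93, 153.93], [-27.13, 128.08], [-72.61, 78.16], [10.71, 143.7], [-87.88, 267.88], [4.46, 118.87], [-176.78, 176.78]. Speed limits (degrees/s): [147.25, 147.25, 180, 180, 180, 180, 180].

## Interface

Orientations are given as a 3x3 rotation matrix whose columns are the frame's x, y, z axes.
In Python, from plant import status, imaging, bot gives the robot as it stands. The module is installed in compiled form; this text tells all that it offers.
- The arm moves only by the tool drive_tool, never from a script. Its argument "deltas" is a list that holds one entry, the list of rows, each a list of 7 numbers: the opening, from 0 (shut) to 1 (fully open), then the shift along the tool's x, y, z in m, then the turn, a rotation vector about the tool's x, y, z in degrees. A call has 1 to 5 rows; each row shifts and turns the commanded pose from where the row before left it, along the tool's axes as they then stand; what a row does not reach is not made up. A row lasts 1/8 s, in which the tool goes at most 62.5 mm and 10.7 degrees, less where a joint would pass 70% of its speed; a pose out of reach is approached as far as the arm can. A call with a gripper value outside its range is refused whole. The fingers move at their own pace and stop on an object; "newtons" is the grip in N (left out, the last holds). Time passes only in rows, so rows that do not move let the fingers close. It gives the time, the measured TCP pose, the force, the opening and the grip force at its end, in the units of the state.
- status.observe(): the state, without advancing time (a new reading comes with each control period).
- imaging.read_camera(name): name is "scene" or "top" or "wrist"; returns the picture (480x640x3 uint8, red, green, blue); there is no depth.
- imaging.calibration(name): a dict with "intrinsics" (3x3 intrinsics, pixels), "rvec" (rotation vector, rad) and "tvec" (3), from world to camera coordinates, as OpenCV has them; the wrist camera has in their place "T_tool_cam" (4x4, takes a point from camera to tool coordinates, whose origin is the TCP and whose axes are the flange's). Camera axes: x right, y down, z forward; pixel columns grow to the right and rows downward; lengths in m; the calibration is good to about 2 mm. A picture is of the moment at which its call begins: read the wrist's pose just before it. calibration takes no time and is no camera call.
- bot.sign_off(): hands the job in; it is judged then, once.
Trained networks look in the newest picture that a camera, given by its name, has taken for a name from the list of things; names that differ only in an ending like _2 or _b are one class to them, and where a whole thing is asked for, a point or a joint stands for the part that bears it (a point fixed in the world has none). Each returns a list of dicts, best first, with "score" (0 to 1); they miss things now and then, are a little off and sometimes report something else, mostly with a low value. They report only what shows in the picture. A call takes as long as a camera call.
- imaging.outline_of(camera, target): "mask" (480x640 bool, what is visible of it) and "rect" ([left, top, right, bottom] in pixels, round what is visible of it).
The state is a dict: "time_s": time; "joint_pos": joint angles; "joint_vel": joint speeds; "tau": joint torques, N m; "position": TCP position; "eef_rot": TCP orientation; "contact_force": force on the tool from outside, world axes, zero at the start; "torque": the same for the moment, N m; "finger_gap": finger opening in m; "gripper_force": force on a finger pad.
Only numpy, scipy, OpenCV 4.12 (cv2) and the standard library are available. Lean on these libraries where they do the work, as an engineer would, in place of code of your own. Each camera call takes 0.05 s, during which the arm holds its last target. There are 200 camera calls.

## Working session

There is one attempt and no reset: what is moved stays moved. The work goes in short steps, Python scripts to look and compute and a tool call to move; the robot and the scene stay as the last step left them, time stands still between calls to the robot, and variables do not carry over. Pictures are saved under pics/ and viewed, at most 10 in all, crops included, and the job is handed in when it is done.

Besides the shell and the picture viewer there is one more tool, called in YAML: its name, and indented under it one key for each argument. drive_tool: Moves the arm, as the interface text tells. Its arguments: {"type":"object","properties":{"deltas":{"type":"array","items":{"type":"array","items":{"type":"array","items":{"type":"number"}}}},"newtons":{"type":"number"}},"required":["deltas"]}

```bash
mkdir -p pics; cat > h.py <<'E'
import numpy as np, cv2
from plant import status, imaging, bot
def cam(name):
    c=imaging.calibration(name); K=np.array(c["intrinsics"],float)
    if "rvec" in c:
        R=cv2.Rodrigues(np.array(c["rvec"],float))[0]; t=np.array(c["tvec"],float).ravel()
    else:
        s=status.observe(); T=np.eye(4);T[:3,:3]=s["eef_rot"];T[:3,3]=s["position"]
        W=T@np.array(c["T_tool_cam"]); R=W[:3,:3].T; t=-R@W[:3,3]
    return K,R,t
def ray(c,uv,z):
    K,R,t=c; d=R.T@np.linalg.inv(K)@np.array([uv[0],uv[1],1.]); o=-R.T@t
    return o+d*(z-o[2])/d[2]
def proj(c,p):
    K,R,t=c; q=K@(R@np.asarray(p,float)+t); return q[:2]/q[2]
E
python3 - <<'E'
from h import *
np.set_printoptions(precision=3,suppress=True)
s=status.observe(); print(s["position"],s["eef_rot"],s["time_s"],s["finger_gap"],s["contact_force"])
ims={}
for n in("top","scene"):
    im=imaging.read_camera(n); cv2.imwrite(f"pics/{n}0.png",im[:,:,::-1]); c=cam(n)
    print(n,-c[1].T@c[2])
    for t in("frame","sash","lever","pane","screw_jar","paint_tin","screwdriver","paintbrush"):
        for o in imaging.outline_of(n,t)[:1]:
            m=o["mask"];yx=np.argwhere(m).mean(0);r=cv2.minAreaRect(np.argwhere(m)[:,::-1].astype(np.float32))
            print(t,round(o["score"],2),o["rect"],"minrect",np.round(cv2.boxPoints(r)).tolist(),"c@0",ray(c,yx[::-1],0.05))
E
```

```text
[0.23  0.687 0.247] [[-0.948  0.317 -0.001]
 [ 0.317  0.948 -0.002]
 [-0.    -0.002 -1.   ]] 0.0 0.08546514488869135 [ 0.089  0.812 -0.537]
top [0.471 0.016 1.196]
frame 0.7 [236.6, 108.6, 463.5, 293.6] minrect [[236.0, 122.0], [454.0, 105.0], [468.0, 286.0], [251.0, 304.0]] c@0 [ 0.681 -0.084  0.05 ]
sash 0.75 [259.2, 120.8, 457.8, 233.0] minrect [[252.0, 135.0], [452.0, 118.0], [460.0, 214.0], [260.0, 231.0]] c@0 [ 0.702 -0.091  0.05 ]
lever 0.84 [354.7, 241.2, 378.4, 293.1] minrect [[350.0, 290.0], [354.0, 242.0], [376.0, 244.0], [372.0, 292.0]] c@0 [ 0.492 -0.117  0.05 ]
pane 0.67 [273.3, 134.2, 439.4, 212.9] minrect [[270.0, 146.0], [432.0, 130.0], [437.0, 193.0], [276.0, 209.0]] c@0 [ 0.716 -0.088  0.05 ]
screw_jar 0.84 [448.0, 304.0, 482.4, 332.9] minrect [[446.0, 304.0], [482.0, 304.0], [482.0, 333.0], [446.0, 333.0]] c@0 [ 0.357 -0.36   0.05 ]
paint_tin 0.79 [152.5, 301.8, 196.6, 338.2] minrect [[153.0, 301.0], [197.0, 301.0], [197.0, 337.0], [153.0, 337.0]] c@0 [0.354 0.335 0.05 ]
screwdriver 0.83 [240.2, 281.8, 253.7, 340.2] minrect [[241.0, 281.0], [252.0, 280.0], [257.0,
[... 649 characters left out ...]
338.9, 184.8, 450.6, 290.2] minrect [[335.0, 190.0], [367.0, 167.0], [450.0, 288.0], [418.0, 311.0]] c@0 [ 0.743 -0.025  0.05 ]
screw_jar 0.81 [258.6, 369.3, 292.8, 414.7] minrect [[258.0, 369.0], [291.0, 369.0], [291.0, 416.0], [258.0, 416.0]] c@0 [ 0.359 -0.367  0.05 ]
paint_tin 0.93 [214.3, 160.9, 244.1, 203.0] minrect [[211.0, 162.0], [240.0, 158.0], [247.0, 200.0], [218.0, 205.0]] c@0 [0.359 0.334 0.05 ]
screwdriver 0.82 [215.2, 219.1, 273.4, 237.0] minrect [[214.0, 233.0], [269.0, 217.0], [271.0, 226.0], [216.0, 241.0]] c@0 [0.394 0.125 0.05 ]
paintbrush 0.76 [227.0, 304.8, 293.4, 322.0] minrect [[225.0, 308.0], [292.0, 297.0], [295.0, 314.0], [228.0, 325.0]] c@0 [ 0.354 -0.159  0.05 ]
```

View pics/top0.png

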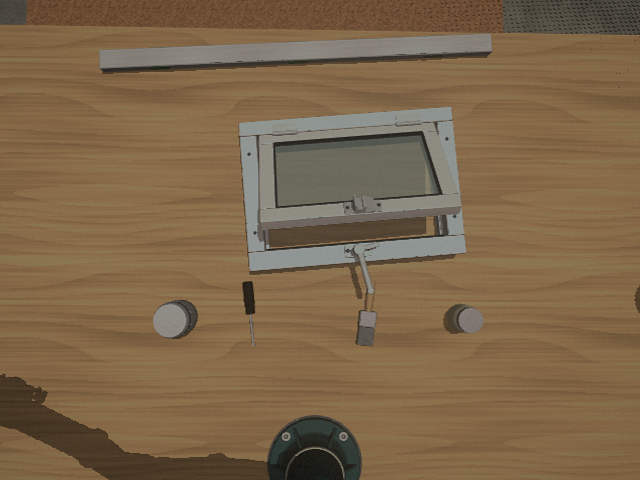

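View pics/scene0.png

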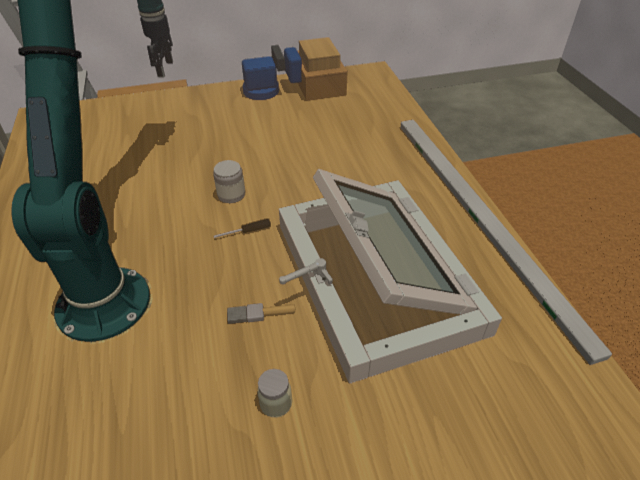

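The top view shows the frame at pixels (239,123), (451,108), (466,252) and (250,271), with the sash's free member up at about row 215. The lever runs from the boss at (360,250) to its tip at (371,292). The brush lies in line with the lever at (367,328). Now I'll fit the poses.

```bash
cat > fit.py <<'E'
from h import *
from scipy.optimize import least_squares
np.set_printoptions(precision=4,suppress=True)
ct,cs=cam("top"),cam("scene")
C=np.array([[.18,.26,.07],[.18,-.26,.07],[-.18,-.26,.07],[-.18,.26,.07]])
T=[(239,123),(451,108),(466,251),(250,269)]; S=[(399,181),(499,318),(350,362),(280,208)]
def W(p,q): c,s=np.cos(p[2]),np.sin(p[2]); q=np.asarray(q,float); return np.stack([p[0]+c*q[...,0]-s*q[...,1],p[1]+s*q[...,0]+c*q[...,1],q[...,2]],-1)
def res(p): return np.ravel([proj(ct,w)-t for w,t in zip(W(p,C),T)]+[proj(cs,w)-t for w,t in zip(W(p,C),S)])
r=least_squares(res,[.68,-.08,.07],loss="soft_l1"); p=r.x; print("frame",p,np.degrees(p[2])); print(res(p).reshape(-1,2).round(1).tolist())
np.save("frame.npy",p)
def sash(th,x,y,z=0): # sash coords ->world
    a,b=x-.257,z+.016
    return W(p,np.array([.15+a*np.cos(th)+b*np.sin(th),y,.05-a*np.sin(th)+b*np.cos(th)]))
# free edge corners (sash x=-.018? y=+-.214)
for th in(.25,.35,.45,.55,.6):
    print(th,[proj(c,sash(th,-.018,y)).round(0).tolist() for c in(ct,cs) for y in(.214,-.214)], sash(th,.001,.12))
pv=W(p,[-.151,0,.07]); print("pivot",pv,proj(ct,pv+[0,0,.03]),proj(cs,pv+[0,0,.03]))
for q in(-.1,0,.1,.2,.25):
    e=W(p,[-.151-.107*np.cos(q),-.107*np.sin(q),.101]); print(q,proj(ct,e).round(0),proj(cs,e).round(0),W(p,[-.151-.072*np.cos(q),-.072*np.sin(q),.101]))
E
python3 fit.py
python3 - <<'E'
import cv2
a=cv2.imread("pics/top0.png")[90:300,230:480]; b=cv2.imread("pics/scene0.png")[160:390,270:510]
a=cv2.resize(a,None,fx=1.6,fy=1.6,interpolation=2)
a=cv2.resize(cv2.imread("pics/top0.png")[190:300,330:400],(380,597)); b=cv2.resize(b,(410,393)); b=cv2.copyMakeBorder(b,0,204,0,0,0)
cv2.imwrite("pics/crop0.png",cv2.hconcat([a,b]))
E
```

```text
frame [ 0.6738 -0.0857  0.0859] 4.920980012709758
[[-0.6, -2.5], [0.6, -2.7], [0.2, 1.2], [-1.2, 0.6], [-0.2, -1.5], [3.6, 0.1], [-0.4, 4.6], [-1.8, -0.4]]
0.25 [[264.0, 238.0], [453.0, 223.0], [307.0, 194.0], [373.0, 321.0]] [0.5698 0.0258 0.1288]
0.35 [[262.0, 233.0], [456.0, 218.0], [310.0, 186.0], [379.0, 312.0]] [0.5788 0.0266 0.1528]
0.45 [[261.0, 226.0], [459.0, 211.0], [314.0, 177.0], [385.0, 303.0]] [0.5902 0.0276 0.1758]
0.55 [[259.0, 218.0], [461.0, 203.0], [320.0, 168.0], [393.0, 293.0]] [0.6039 0.0287 0.1974]
0.6 [[258.0, 214.0], [463.0, 198.0], [323.0, 164.0], [397.0, 289.0]] [0.6115 0.0294 0.2078]
pivot [ 0.5234 -0.0986  0.07  ] [358.4834 248.1079] [320.2226 263.9959]
-0.1 [358. 295.] [275. 272.] [ 0.4514 -0.0976  0.101 ]
0 [362. 294.] [276. 275.] [ 0.4516 -0.1048  0.101 ]
0.1 [367. 294.] [278. 279.] [ 0.4526 -0.1119  0.101 ]
0.2 [372. 293.] [280. 282.] [ 0.4543 -0.1189  0.101 ]
0.25 [374. 292.] [281. 283.] [ 0.4554 -0.1224  0.101 ]
```

View pics/crop0.png

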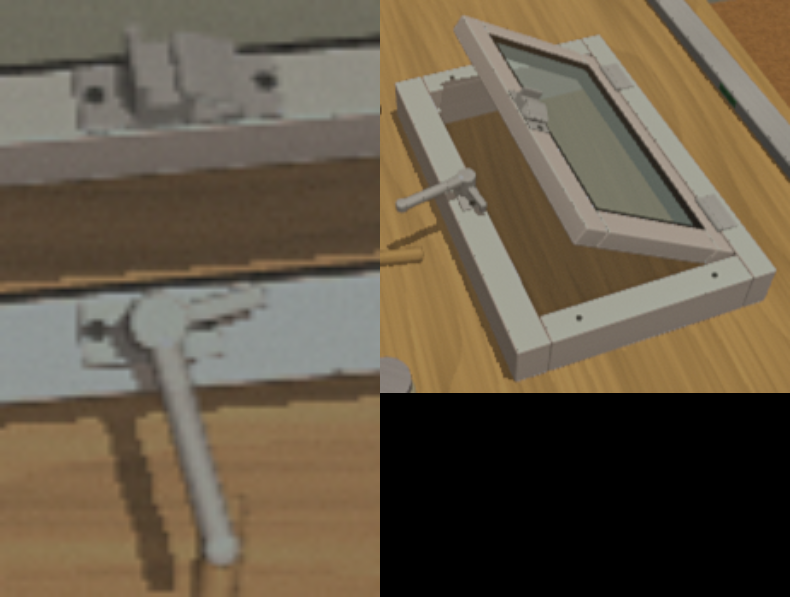

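Frame origin is (0.674,-0.086) with a yaw of 4.9°. The pivot projection matches the boss to within 1 px. The sash is open about 0.52 rad and the lever sits at about 0.18 rad. I'll move above the sash rail with the fingers shut.

drive_tool:
  deltas:
    - [[0,-0.04,-0.036,-0.001,0,0,0],[0,-0.04,-0.036,-0.001,0,0,0],[0,-0.04,-0.036,-0.001,0,0,0],[0,-0.04,-0.036,-0.001,0,0,0],[0,-0.04,-0.036,-0.001,0,0,0]]
  newtons: 30

```text
time_s: 1.52
position: [0.3635, 0.452, 0.2537]
eef_rot: [[-0.948, 0.317, 0.001], [0.317, 0.948, 0.001], [-0.0, 0.001, -1.0]]
contact_force: [0.5, 0.6, -0.0]
finger_gap: -0.0003
gripper_force: 0.0
```

drive_tool:
  deltas:
    - [[0,-0.04,-0.036,-0.001,0,0,0],[0,-0.04,-0.036,-0.001,0,0,0],[0,-0.04,-0.036,-0.001,0,0,0],[0,-0.04,-0.036,-0.001,0,0,0],[0,-0.04,-0.036,-0.001,0,0,0]]

```text
time_s: 2.15
position: [0.4961, 0.2178, 0.2587]
eef_rot: [[-0.948, 0.317, 0.001], [0.317, 0.948, 0.001], [-0.001, 0.001, -1.0]]
contact_force: [0.8, -0.3, -0.8]
finger_gap: -0.0001
gripper_force: 0.0
```

drive_tool:
  deltas:
    - [[0,-0.04,-0.036,-0.001,0,0,0],[0,-0.04,-0.036,-0.001,0,0,0],[0,0,0,0,0,0,-8],[0,0,0,0,0,0,-8],[0,0,0,0,0,0,-7.5]]

```text
time_s: 2.78
position: [0.5484, 0.1254, 0.2605]
eef_rot: [[-0.996, -0.091, 0.0], [-0.091, 0.996, 0.0], [-0.0, 0.0, -1.0]]
contact_force: [-0.5, 0.1, 0.0]
finger_gap: 0.0001
gripper_force: 0.0
```

drive_tool:
  deltas:
    - [[0,-0.0215,-0.0505,0,0,0,0],[0,-0.0215,-0.0505,0,0,0,0],[0,0,0,0.02,0,0,0],[0,0,0,0.012,0,0,0],[0,0,0,0.006,0,0,0]]

```text
time_s: 3.4
position: [0.5991, 0.0299, 0.2215]
eef_rot: [[-0.996, -0.089, -0.002], [-0.089, 0.996, 0.0], [0.002, 0.001, -1.0]]
contact_force: [-0.7, -0.1, -0.5]
finger_gap: 0.0003
gripper_force: 0.0
```

```bash
python3 - <<'E'
from h import *
im=imaging.read_camera("wrist"); sc=imaging.read_camera("scene")
a=cv2.resize(sc[140:340,270:470],(480,480))
cv2.imwrite("pics/press.png",cv2.resize(cv2.hconcat([im,a])[:,:,::-1],(800,343)))
E
```

```text
(no output)
```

View pics/press.png

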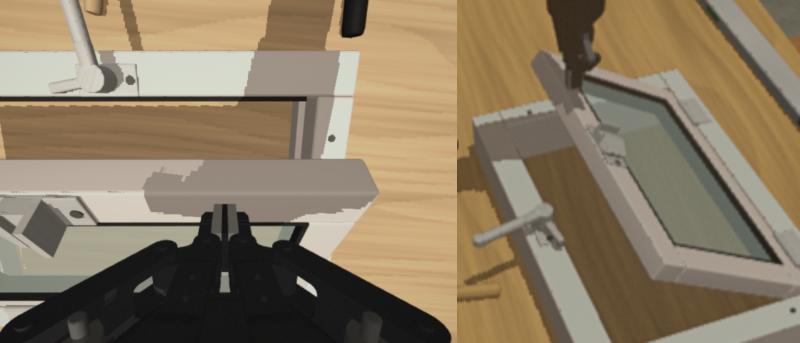

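The tips sit over the middle of the free member, just left of the corner and clear of the glass. Now I'll press gently along the arc.

drive_tool:
  deltas:
    - [[0,0.001,0,0.003,0,0,0],[0,0.001,0,0.003,0,0,0],[0,0.0015,0,0.003,0,0,0],[0,0.002,0,0.004,0,0,0],[0,0.002,0,0.004,0,0,0]]

```text
time_s: 4.12
position: [0.5934, 0.0288, 0.207]
eef_rot: [[-0.996, -0.088, 0.003], [-0.088, 0.996, 0.001], [-0.003, 0.0, -1.0]]
contact_force: [-1.0, 0.0, 6.2]
finger_gap: 0.0
gripper_force: 2.7
```

drive_tool:
  deltas:
    - [[0,0.001,0,0.005,0,0,0],[0,0.0015,0,0.005,0,0,0],[0,0.002,0,0.005,0,0,0],[0,0.002,0,0.005,0,0,0],[0,0.002,0,0.005,0,0,0]]

```text
time_s: 4.75
position: [0.5843, 0.0277, 0.1816]
eef_rot: [[-0.996, -0.088, 0.002], [-0.088, 0.996, 0.0], [-0.002, 0.0, -1.0]]
contact_force: [-1.8, 0.2, 6.7]
finger_gap: 0.0002
gripper_force: 2.6
```

drive_tool:
  deltas:
    - [[0,0.002,0,0.005,0,0,0],[0,0.002,0,0.005,0,0,0],[0,0.002,0,0.005,0,0,0],[0,0.002,0,0.005,0,0,0],[0,0.002,0,0.005,0,0,0]]

```text
time_s: 5.38
position: [0.5738, 0.0268, 0.1563]
eef_rot: [[-0.996, -0.088, 0.0], [-0.088, 0.996, 0.0], [-0.0, 0.0, -1.0]]
contact_force: [-1.8, -0.4, 6.2]
finger_gap: -0.0002
gripper_force: 2.4
```

drive_tool:
  deltas:
    - [[0,0.0018,0,0.005,0,0,0],[0,0.0018,0,0.005,0,0,0],[0,0.0016,0,0.005,0,0,0],[0,0.0015,0,0.005,0,0,0],[0,0.0014,0,0.005,0,0,0]]

```text
time_s: 6.0
position: [0.5658, 0.0261, 0.131]
eef_rot: [[-0.996, -0.088, 0.0], [-0.088, 0.996, 0.0], [-0.0, 0.0, -1.0]]
contact_force: [-1.4, -0.8, 4.3]
finger_gap: 0.0001
gripper_force: 2.3
```

drive_tool:
  deltas:
    - [[0,0.0012,0,0.005,0,0,0],[0,0.001,0,0.005,0,0,0],[0,0.001,0,0.005,0,0,0],[0,0.0008,0,0.005,0,0,0],[0,0.0007,0,0.005,0,0,0]]

```text
time_s: 6.62
position: [0.5605, 0.0255, 0.1048]
eef_rot: [[-0.996, -0.087, -0.001], [-0.087, 0.996, 0.0], [0.001, 0.0, -1.0]]
contact_force: [-3.2, 0.7, 4.6]
finger_gap: -0.0001
gripper_force: 2.2
```

drive_tool:
  deltas:
    - [[0,0.0005,0,0.004,0,0,0],[0,0.0005,0,0.003,0,0,0],[0,0,0,0.003,0,0,0],[0,0,0,0.002,0,0,0],[0,0,0,0.002,0,0,0]]

```text
time_s: 7.25
position: [0.5601, 0.0251, 0.0912]
eef_rot: [[-0.996, -0.087, -0.0], [-0.087, 0.996, -0.0], [0.0, -0.0, -1.0]]
contact_force: [-2.6, 0.6, 4.7]
finger_gap: -0.0003
gripper_force: 2.0
```

Tip is at 0.074, with 8 mm left.

drive_tool:
  deltas:
    - [[0,0,0,0.0015,0,0,0],[0,0,0,0.0015,0,0,0],[0,0,0,0.0015,0,0,0],[0,0,0,0.0015,0,0,0],[0,0,0,0.001,0,0,0]]

```text
time_s: 7.88
position: [0.5602, 0.0251, 0.0842]
eef_rot: [[-0.996, -0.087, -0.0], [-0.087, 0.996, -0.0], [0.0, -0.0, -1.0]]
contact_force: [-2.8, 0.4, 3.8]
finger_gap: -0.0
gripper_force: 2.0
```

drive_tool:
  deltas:
    - [[0,0,0,0.001,0,0,0],[0,0,0,0.0005,0,0,0],[0,0,0,0.0005,0,0,0],[0,0,0,0.0005,0,0,0]]

```text
time_s: 8.38
position: [0.5601, 0.0251, 0.083]
eef_rot: [[-0.996, -0.087, -0.0], [-0.087, 0.996, -0.0], [0.0, -0.0, -1.0]]
contact_force: [-6.0, -0.3, 18.5]
finger_gap: -0.0005
gripper_force: 8.9
```

Sash is home: tip at 66 mm on the hard stop. I'll lift off and go to the +y side of the grip, turned so that tool x lies along the push line.

drive_tool:
  deltas:
    - [[0,0,0,-0.01,0,0,0],[0,0,0,-0.06,0,0,0],[0,0.041,-0.0345,0,0,0,0],[0,0.041,-0.0345,0,0,0,0],[0,0.041,-0.0345,0,0,0,0]]

```text
time_s: 9.0
position: [0.4477, -0.0898, 0.1525]
eef_rot: [[-0.996, -0.088, 0.005], [-0.088, 0.996, -0.001], [-0.005, -0.001, -1.0]]
contact_force: [1.0, -1.2, -0.3]
finger_gap: -0.0003
gripper_force: 0.0
```

drive_tool:
  deltas:
    - [[0,0,0,0,0,0,10],[0,0,0,0,0,0,10],[0,0,0,0,0,0,10],[0,0,0,0,0,0,10],[0,0,0,0,0,0,10]]

```text
time_s: 9.62
position: [0.4487, -0.0889, 0.1522]
eef_rot: [[-0.703, 0.711, 0.004], [0.711, 0.703, -0.001], [-0.004, 0.002, -1.0]]
contact_force: [-0.7, 0.3, -0.2]
finger_gap: 0.0001
gripper_force: 0.0
```

drive_tool:
  deltas:
    - [[0,0,0,0,0,0,10],[0,0,0,0,0,0,10],[0,0,0,0,0,0,10],[0,0,0,0,0,0,0]]

```text
time_s: 10.12
position: [0.4482, -0.0888, 0.152]
eef_rot: [[-0.261, 0.965, 0.003], [0.965, 0.261, -0.002], [-0.002, 0.002, -1.0]]
contact_force: [0.4, -0.2, 0.1]
finger_gap: 0.0002
gripper_force: 0.0
```

```bash
python3 - <<'E'
from h import *
np.set_printoptions(precision=4,suppress=True)
s=status.observe(); print(s["contact_force"])
w=imaging.read_camera("wrist"); c=cam("wrist")
for o in imaging.outline_of("wrist","lever")[:1]: print(o["score"],o["rect"])
im=imaging.read_camera("top")
a=cv2.resize(im[90:300,230:480],(571,480))
cv2.imwrite("pics/lev.png",cv2.resize(cv2.hconcat([w,a])[:,:,::-1],(800,317)))
p=np.load("frame.npy"); print("pivot px",proj(c,[.5234,-.0986,.11])*800/1211)
for q in(.1,.18,.25):
    print(q,proj(c,[.5234-.107*np.cos(q+p[2]),-.0986-.107*np.sin(q+p[2]),.108])*800/1211)
E
```

```text
[ 0.36   -0.2132  0.0648]
0.67 [246.6, 284.1, 464.7, 350.0]
pivot px [293.0774 217.9683]
0.1 [161.9341 207.5966]
0.18 [162.1269 216.893 ]
0.25 [162.967  224.8307]
```

View pics/lev.png

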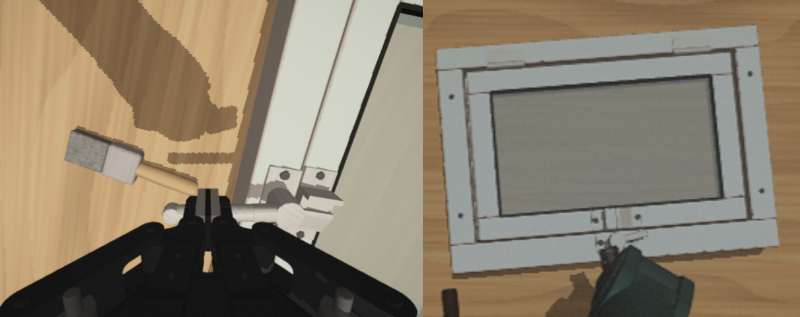

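Sash shows closed in the top view. In the wrist view the lever runs from its boss at (292,215) to its tip at (167,213), as predicted. I'll lower beside the grip.

drive_tool:
  deltas:
    - [[0,0,0,0.03,0,0,0],[0,0,0,0.024,0,0,0],[0,-0.004,0,0,0,0,0],[0,-0.003,0,0,0,0,0],[0,0,0,0,0,0,0]]

```text
time_s: 10.9
position: [0.4493, -0.096, 0.0987]
eef_rot: [[-0.258, 0.966, 0.002], [0.966, 0.258, -0.001], [-0.001, 0.002, -1.0]]
contact_force: [-0.5, 0.1, -0.3]
finger_gap: 0.0001
gripper_force: 0.0
```

drive_tool:
  deltas:
    - [[0,-0.002,0,0,0,0,0],[0,-0.002,0,0,0,0,0],[0,-0.002,0,0,0,0,0]]

```text
time_s: 11.28
position: [0.45, -0.1008, 0.0979]
eef_rot: [[-0.259, 0.966, -0.0], [0.966, 0.259, 0.001], [0.001, -0.0, -1.0]]
contact_force: [1.2, 1.0, 1.1]
finger_gap: 0.0002
gripper_force: 0.8
```

Contact. Now I'll sweep along the arc at 5° per row.

drive_tool:
  deltas:
    - [[0,-0.0063,-0.0012,0,0,0,-5],[0,-0.0063,-0.0012,0,0,0,-5],[0,-0.0063,-0.0012,0,0,0,-5]]

```text
time_s: 11.65
position: [0.4527, -0.1191, 0.0977]
eef_rot: [[-0.504, 0.864, -0.001], [0.864, 0.504, 0.002], [0.002, -0.0, -1.0]]
contact_force: [0.7, 2.6, 0.5]
finger_gap: -0.0004
gripper_force: 1.2
```

drive_tool:
  deltas:
    - [[0,-0.0063,-0.0012,0,0,0,-5],[0,-0.0063,-0.0012,0,0,0,-5],[0,-0.0063,-0.0012,0,0,0,-5]]

```text
time_s: 12.02
position: [0.4603, -0.1365, 0.0977]
eef_rot: [[-0.71, 0.704, -0.002], [0.704, 0.71, 0.002], [0.003, -0.0, -1.0]]
contact_force: [-0.9, 3.4, 1.3]
finger_gap: -0.0003
gripper_force: 1.2
```

drive_tool:
  deltas:
    - [[0,-0.005,-0.001,0,0,0,-4],[0,-0.005,-0.001,0,0,0,-4],[0,-0.005,-0.001,0,0,0,-4]]

```text
time_s: 12.4
position: [0.4693, -0.1486, 0.0976]
eef_rot: [[-0.84, 0.542, -0.003], [0.542, 0.841, 0.002], [0.003, 0.0, -1.0]]
contact_force: [-1.7, 2.8, 1.1]
finger_gap: -0.0003
gripper_force: 1.3
```

drive_tool:
  deltas:
    - [[0,-0.005,-0.001,0,0,0,-4],[0,-0.005,-0.001,0,0,0,-4]]

```text
time_s: 12.65
position: [0.4748, -0.1548, 0.0972]
eef_rot: [[-0.908, 0.42, -0.007], [0.42, 0.908, 0.003], [0.008, -0.0, -1.0]]
contact_force: [-3.8, 2.5, 3.7]
finger_gap: -0.0001
gripper_force: 2.6
```

drive_tool:
  deltas:
    - [[0,-0.0025,-0.0006,0,0,0,-2],[0,-0.0025,-0.0006,0,0,0,-2],[0,-0.0025,-0.0006,0,0,0,-2],[0,-0.0025,-0.0006,0,0,0,-2]]

```text
time_s: 13.15
position: [0.4828, -0.1615, 0.0974]
eef_rot: [[-0.957, 0.291, -0.007], [0.291, 0.957, 0.002], [0.007, -0.0, -1.0]]
contact_force: [-4.4, 2.7, 4.4]
finger_gap: -0.0003
gripper_force: 2.9
```

drive_tool:
  deltas:
    - [[0,-0.0025,-0.0006,0,0,0,-2],[0,-0.0025,-0.0006,0,0,0,-2],[0,-0.0025,-0.0006,0,0,0,-2]]

```text
time_s: 13.52
position: [0.4889, -0.1656, 0.0974]
eef_rot: [[-0.982, 0.19, -0.008], [0.19, 0.982, 0.002], [0.008, 0.0, -1.0]]
contact_force: [-6.8, 1.1, 5.3]
finger_gap: -0.0001
gripper_force: 3.7
```

drive_tool:
  deltas:
    - [[0,-0.0025,-0.0006,0,0,0,-2],[0,-0.0025,-0.0006,0,0,0,-2],[0,-0.0025,-0.0006,0,0,0,-2]]

```text
time_s: 13.9
position: [0.5, -0.1696, 0.0977]
eef_rot: [[-0.996, 0.086, -0.0], [0.086, 0.996, -0.0], [0.0, -0.0, -1.0]]
contact_force: [-2.5, 0.5, 1.1]
finger_gap: 0.0002
gripper_force: 1.3
```

drive_tool:
  deltas:
    - [[0,-0.0025,-0.0006,0,0,0,-2],[0,-0.0025,-0.0006,0,0,0,-2]]

```text
time_s: 14.15
position: [0.5054, -0.1709, 0.0978]
eef_rot: [[-1.0, 0.015, 0.0], [0.015, 1.0, -0.0], [-0.0, -0.0, -1.0]]
contact_force: [-1.8, 0.1, 0.7]
finger_gap: 0.0001
gripper_force: 1.2
```

Force dropped to about 2 N, which looks like the foot riding on the ridge top. I'll go on in small steps, feeling for the drop.

drive_tool:
  deltas:
    - [[0,-0.0025,-0.0006,0,0,0,-2],[0,-0.0025,-0.0006,0,0,0,-2]]

```text
time_s: 14.4
position: [0.5103, -0.1718, 0.0977]
eef_rot: [[-0.998, -0.055, 0.0], [-0.055, 0.998, 0.0], [-0.0, 0.0, -1.0]]
contact_force: [-1.7, 0.1, -1.1]
finger_gap: 0.0002
gripper_force: 1.0
```

drive_tool:
  deltas:
    - [[0,-0.0013,-0.0003,0,0,0,-1],[0,-0.0013,-0.0003,0,0,0,-1]]

```text
time_s: 14.65
position: [0.5128, -0.1721, 0.0978]
eef_rot: [[-0.996, -0.089, -0.0], [-0.089, 0.996, 0.0], [-0.0, 0.0, -1.0]]
contact_force: [-1.6, -0.0, -0.9]
finger_gap: -0.0
gripper_force: 0.9
```

drive_tool:
  deltas:
    - [[0,-0.0013,-0.0003,0,0,0,-1],[0,-0.0013,-0.0003,0,0,0,-1]]

```text
time_s: 14.9
position: [0.5152, -0.1725, 0.0977]
eef_rot: [[-0.992, -0.123, -0.0], [-0.123, 0.992, 0.0], [0.0, 0.0, -1.0]]
contact_force: [-2.0, 0.2, -1.0]
finger_gap: 0.0001
gripper_force: 0.9
```

```bash
python3 - <<'E'
from h import *
w=imaging.read_camera("wrist"); sc=imaging.read_camera("scene")
cs=cam("scene")
for l in (0,.001,.006):
    print(l,[proj(cs,[.5234,-.0986,.108+l]).round(1), proj(cs,[.5234+.107*np.sin(.04+p),-.0986-.107*np.cos(.04+p),.108+l]).round(1)] if (p:=.0859) else 0)
a=cv2.resize(sc[220:340,290:400],(440,480),interpolation=cv2.INTER_CUBIC)
cv2.imwrite("pics/n1.png",cv2.resize(cv2.hconcat([w,a])[:,:,::-1],(800,356)))
E
```

```text
0 [array([320.2, 261.7]), array([338.3, 294.9])]
0.001 [array([320.2, 261.4]), array([338.3, 294.6])]
0.006 [array([320.2, 259.9]), array([338.4, 293.2])]
```

View pics/n1.png

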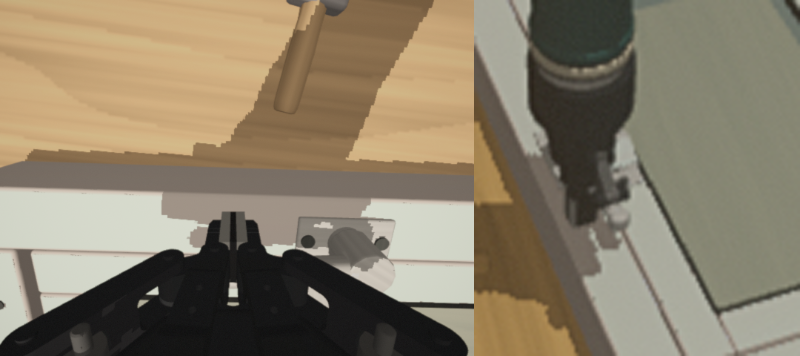

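The pictures are not conclusive because the hand hides the foot. I'll go on feeling in 1° steps.

drive_tool:
  deltas:
    - [[0,-0.0013,-0.0003,0,0,0,-1]]

```text
time_s: 15.12
position: [0.5165, -0.1726, 0.0978]
eef_rot: [[-0.99, -0.14, -0.0], [-0.14, 0.99, 0.0], [0.0, 0.0, -1.0]]
contact_force: [-1.6, 0.3, -1.5]
finger_gap: -0.0004
gripper_force: 0.9
```

drive_tool:
  deltas:
    - [[0,-0.0013,-0.0003,0,0,0,-1]]

```text
time_s: 15.25
position: [0.5177, -0.1728, 0.0977]
eef_rot: [[-0.987, -0.158, -0.001], [-0.158, 0.987, 0.0], [0.001, 0.0, -1.0]]
contact_force: [-2.9, 0.6, -0.9]
finger_gap: 0.0003
gripper_force: 1.5
```

drive_tool:
  deltas:
    - [[0,-0.0013,-0.0003,0,0,0,-1]]

```text
time_s: 15.38
position: [0.5181, -0.173, 0.0976]
eef_rot: [[-0.985, -0.175, -0.003], [-0.175, 0.985, 0.0], [0.003, 0.001, -1.0]]
contact_force: [-4.4, 0.1, -0.1]
finger_gap: -0.0001
gripper_force: 2.2
```

Force rises to 4.4 N and the finger has stopped advancing: that is the notch's end wall. I'll back off, let go and look.

drive_tool:
  deltas:
    - [[0,0.003,0,0,0,0,0],[0,0.012,0,0,0,0,0],[0,0.02,0,0,0,0,0],[0,0,0,-0.05,0,0,0],[0,0,0,-0.05,0,0,0]]

```text
time_s: 16.0
position: [0.4844, -0.1795, 0.1989]
eef_rot: [[-0.985, -0.173, 0.0], [-0.173, 0.985, -0.0], [-0.0, -0.0, -1.0]]
contact_force: [1.6, -0.7, 0.6]
finger_gap: 0.0001
gripper_force: 0.0
```

drive_tool:
  deltas:
    - [[0,0.04,0,-0.03,0,0,0],[0,0.04,0,-0.03,0,0,0],[0,0,-0.05,-0.03,0,0,0],[0,0,-0.06,0,0,0,0],[0,0,-0.06,0,0,0,0]]

```text
time_s: 16.62
position: [0.436, -0.3624, 0.2892]
eef_rot: [[-0.985, -0.174, 0.004], [-0.174, 0.985, -0.002], [-0.003, -0.003, -1.0]]
contact_force: [0.5, 0.3, -0.0]
finger_gap: -0.0003
gripper_force: 0.0
```

```bash
python3 - <<'E'
from h import *
w=imaging.read_camera("wrist"); sc=imaging.read_camera("scene"); t=imaging.read_camera("top")
a=cv2.resize(sc[225:325,290:380],(432,480),interpolation=cv2.INTER_CUBIC)
b=cv2.resize(t[200:290,330:400],(373,480),interpolation=cv2.INTER_CUBIC)
cv2.imwrite("pics/n2.png",cv2.hconcat([a,b])[:,:,::-1]); cv2.imwrite("pics/w2.png",w[:,:,::-1])
print(status.observe()["contact_force"])
E
```

```text
[ 0.33977389 -0.18863798  0.3017059 ]
```

View pics/n2.png

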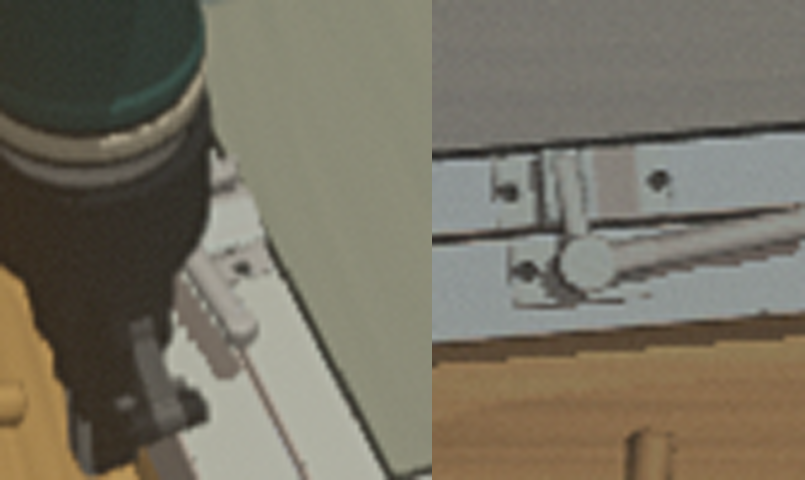

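View pics/w2.png

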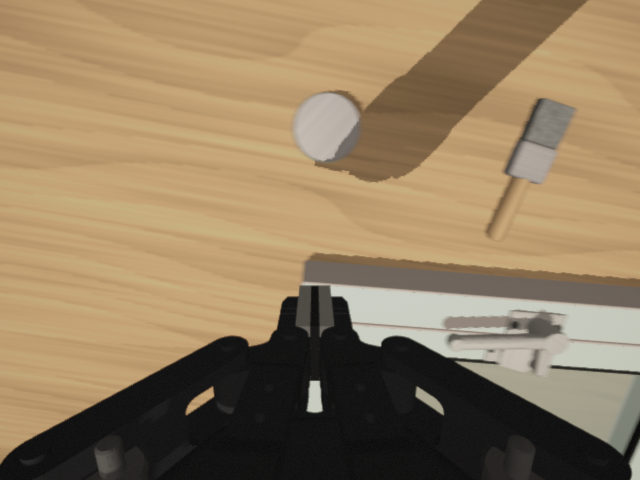

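The nose sits between ridge and end wall in the top view, and the bystanders haven't moved. To be sure it has dropped, I'll feel the height of the grip's top with a light touch: about 109 mm if dropped, 114 mm if still on the ridge.

drive_tool:
  deltas:
    - [[0,-0.0327,0.0461,0,0,0,0],[0,-0.0327,0.0461,0,0,0,0],[0,-0.0327,0.0461,0,0,0,0],[0,-0.0327,0.0461,0,0,0,0],[0,0,0,0.05,0,0,0]]

```text
time_s: 17.4
position: [0.5382, -0.1491, 0.2412]
eef_rot: [[-0.983, -0.185, 0.013], [-0.185, 0.983, 0.001], [-0.013, -0.001, -1.0]]
contact_force: [-0.4, -1.1, -1.3]
finger_gap: 0.0002
gripper_force: 0.0
```

drive_tool:
  deltas:
    - [[0,0,0,0.05,0,0,0],[0,0,0,0.04,0,0,0],[0,0,0,0.01,0,0,0],[0,0,0,0.003,0,0,0],[0,0,0,0.001,0,0,0]]

```text
time_s: 18.02
position: [0.5335, -0.1561, 0.1353]
eef_rot: [[-0.985, -0.174, 0.003], [-0.174, 0.985, -0.001], [-0.003, -0.001, -1.0]]
contact_force: [0.6, 0.2, 0.4]
finger_gap: 0.0001
gripper_force: 0.0
```

drive_tool:
  deltas:
    - [[0,0,0,0.002,0,0,0],[0,0,0,0.001,0,0,0],[0,0,0,0.001,0,0,0]]

```text
time_s: 18.4
position: [0.5326, -0.1562, 0.1301]
eef_rot: [[-0.985, -0.174, 0.001], [-0.174, 0.985, -0.0], [-0.001, -0.0, -1.0]]
contact_force: [-0.4, -0.3, 0.0]
finger_gap: 0.0001
gripper_force: 0.0
```

drive_tool:
  deltas:
    - [[0,0,0,0.001,0,0,0],[0,0,0,0.001,0,0,0],[0,0,0,0.001,0,0,0]]

```text
time_s: 18.77
position: [0.5323, -0.156, 0.1267]
eef_rot: [[-0.985, -0.174, -0.0], [-0.174, 0.985, 0.0], [0.0, 0.0, -1.0]]
contact_force: [1.2, 0.5, 0.2]
finger_gap: 0.0001
gripper_force: 0.0
```

The tip is at 109.7 mm with no contact, so the lift is below 1.7 mm and the handle has dropped. I'll retreat and hand in.

drive_tool:
  deltas:
    - [[0,0,0,-0.03,0,0,0],[0,0,0,-0.05,0,0,0],[0,0,0,-0.05,0,0,0],[0,0,0,0,0,0,0]]

```text
time_s: 19.27
position: [0.5352, -0.1567, 0.261]
eef_rot: [[-0.985, -0.174, 0.009], [-0.174, 0.985, -0.002], [-0.009, -0.004, -1.0]]
contact_force: [0.3, 0.1, -0.1]
finger_gap: 0.0004
gripper_force: 0.0
```

```bash
python3 -c "
from plant import bot
print(bot.sign_off())"
```

```text
the job is handed in; nothing more can be done
None
```

The sash is fully home and the latch handle has dropped into its notch (lift felt under 1.7 mm); the arm is clear, and the job was handed in at about 19 s of the 61 s allowed, with no verdict returned.

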